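Tilt the decorating board on its jack

ROBOT

A 6-joint arm with a two-finger parallel gripper is mounted at the origin on the work surface. World frame = base frame: x ahead of the robot, y to its left, z up, the work surface at z = 0. Lengths are in mm, angles in rad, forces in N, time in s.
With the tool pointing down it reaches from about 350 to 975 mm from the base axis. Payload 7.1 kg.
Tool frame: the origin (TCP) lies at the very end of the fingers, on their centre line; the grasp point (between the pads) lies ctrl.hold_point_z behind it (ctrl.hold_point_z is the distance from the TCP to the grasp point, in mm); z points along the fingers, y is the line along which they close (so a half turn about z gives the same grasp; the last joint's range is limited). The gripper opens to 88 mm and grips with 3 to 60 N. Pads are 20 mm wide; open, the fingers measure 115 mm over their backs; the gripper's body (75 mm by 178 mm) begins 61 mm behind the grasp point.
Start: joints at [1.15, 0.423, 1.63, -0, 1.089, -0.019], TCP at [244.39, 575.22, 222.675] pointing down, gripper open.
Joint ranges: [-3, 3], [-0.9, 2.11], [0.09, 2.58], [-1.31, 4.45], [0.11, 2.69], [-2.54, 2.54]. Speed limits (rad/s): [2.39, 2.39, 3.01, 3.14, 3.14, 3.14].

INTERFACE

Orientations are given as a rotation vector (axis times angle).
In Python, from workcell import ctrl gives the robot as it stands. The module is installed in compiled form; this text tells all that it offers.
- The arm moves only by the shell command python3 -m creep 'ROWS'. ROWS is JSON, a list of rows, each an object with "translation": the shift along the tool's x, y, z in mm, a list of three; "angular": the turn, a rotation vector about the tool's x, y, z in rad, a list of three; "jaw": the opening, from 0 (shut) to 1 (fully open). A call has exactly 8 rows; each row is the pose to reach, as a shift and turn from the pose commanded when the call began, along the tool's axes at that moment; what a row does not reach only later rows make up. A row lasts 1/8 s, in which the tool goes at most 62.5 mm and 10.7 degrees, less where a joint would pass 70% of its speed; a pose out of reach is approached as far as the arm can. A call with a gripper value outside its range is refused whole. The fingers move at their own pace and stop on an object; the grip force is fixed at half the most. Time passes only in rows, so rows that repeat a pose let the fingers close, or fill a call up. It gives the time, the measured TCP pose, the force, the opening and the grip force at its end, in the units of the state.
- ctrl.get_obs(): the state, without advancing time (a new reading comes with each control period).
- ctrl.get_image(name): name is "scene" or "top" or "wrist"; returns the picture (384x512x3 uint8, red, green, blue); there is no depth.
- ctrl.camera_info(name): a dict with "camera_matrix" (3x3 intrinsics, pixels), "world_from_camera" (4x4, takes a point from camera to world coordinates). Camera axes: x right, y up, looking along -z (the intrinsics and any distortion apply to the point x, -y, -z); pixel columns grow to the right and rows downward; lengths in mm; the calibration is good to about 2 mm. The wrist camera is an equidistant fisheye: a pixel r from the principal point sees the ray r / f radians off the axis. A picture is of the moment at which its call begins: read the wrist's pose just before it. camera_info takes no time and is no camera call; for the wrist camera it gives the pose at the moment of the call.
- ctrl.close_job(): hands the job in; it is judged then, once.
Trained networks look in the newest picture that a camera, given by its name, has taken for a name from the list of things; names that differ only in an ending like _2 or _b are one class to them, and where a whole thing is asked for, a point or a joint stands for the part that bears it (a point fixed in the world has none). Each returns a list of dicts, best first, with "score" (0 to 1); they miss things now and then, are a little off and sometimes report something else, mostly with a low value. They report only what shows in the picture. A call takes as long as a camera call. They do not tell look-alikes from the thing itself.
- ctrl.look_for(camera, label): "rect" ([left, top, right, bottom] in pixels, round what is visible of it).
The state is a dict: "t": time; "qpos": joint angles; "qvel": joint speeds; "joint_torque": joint torques, N m; "ee_pos": TCP position; "orientation": TCP orientation; "ft_force": force on the tool from outside, world axes, zero at the start; "moment": the same for the moment, N m; "width": finger opening in mm; "grasp_force": force on a finger pad.
Only numpy, scipy, OpenCV 4.12 (cv2) and the standard library are available. Lean on these libraries where they do the work, as an engineer would, in place of code of your own. Each camera call takes 0.05 s, during which the arm holds its last target. There are 200 camera calls.

TASK

Set the round bisque lid, knob up, fully down in the matching round recess of the decorating board and let go. Then bring the small jack over so that it stands on the table with its saddle centred under the lift pad on the board's projecting steel tab, let go of the jack, and pump its handle by the rubber tread: one full stroke down, let it come all the way up, then fully down again. Finish while still holding the tread down, so that the jack alone holds the board tilted with the lid in its recess; leave the square lid and everything else on the table where they are.

Things in the scene. Friction and masses are not known exactly. Their poses are not given: they have to be found in the camera images.
- round_lid: The loose round bisque (off-white fired clay) lid to be placed: a disc 80 mm across and 10 mm thick with an upright knob, 26 mm across and 30 mm tall, on its centre; 40 mm high in all, about 130 g. Lies on the table, knob up. Origin: centre of its underside; z up through the knob.
- round_knob (a point): Centre of the round lid's knob, 25 mm above the lid's underside (the knob reaches from 10 to 40 mm above it); axes as the lid's.
- square_knob (a point): Centre of the knob of the loose square bisque lid (72 x 72 x 10 mm, same knob as the round lid, 25 mm above its underside). A bystander, not to be moved; it may lie where the round lid would and the other way round.
- board: The plywood decorating board (250 mm along its hinge, 180 mm deep, 16 mm thick), level at the start, top 82 mm above the table. Origin: on the hinge, mid-edge, at the underside (66 mm up). x points from the opposite, lift edge (at x = -175 mm) to the hinge edge, y along the hinge, z normal to the board. The lift edge rises freely when pushed up from below; nothing else holds it up.
- round_recess (a point): Centre of the floor of the round recess in the board's top: 84 mm across, 6 mm deep, so the seated lid's underside lies here and its knob centre 25 mm along z. Axes as the board's; on the board at x = -85, y = +63 mm. Beside it, at y = -63 mm, is a square recess, 76 mm wide and 6 mm deep, which stays empty.
- lift_pad (a point): Lowest point of the lift pad: a round-bottomed steel boss, 22 mm across, under a flat steel tab (42 mm wide, 6 mm thick) that projects 40 mm from the middle of the board's lift edge; a small dark disc on the tab's top marks the point over the pad. 59 mm above the table when level, 20 mm out from the lift edge, 195 mm from the hinge.
- jack_grip (a point): Centre of the jack's upright aluminium block, by which the jack is picked up: 36 mm long (along x), 30 mm wide (along y), reaching from 8 to 72 mm above the table. This point is 40 mm above the jack's underside, directly above the jack's origin. Axes are the jack's: x points from the block to the saddle, z up.
- saddle: The jack's saddle: a round steel disc 36 mm across on the ram. Origin: centre of its top face, on the jack at x = +90 mm from the block's centre, 48 mm above the table with the handle up (so 11 mm under the level lift pad). It rises straight up by 80 mm per rad of the handle, 36 mm at the full stroke.
- tread: Black rubber tread at the free rear end of the pump handle, 46 mm wide (along y), 34 mm long, pushed down to pump. Origin: centre of its top face: handle up, at jack x = -104 mm, 88 mm above the table; handle fully down, at jack x = -112 mm, 49 mm above the table. It swings about a pivot at jack x = -22 mm, 50 mm up.
- handle (a joint): Angle of the pump handle, rad: 0 fully up, 0.45 fully down (hard stop). A spring brings it up when not held, and the saddle comes down with it: the jack does not lock. About 4 N on the tread start it, some 12 N hold it at the bottom with the board lifted. The saddle reaches the pad at about 0.14; fully down tilts the board about 0.13 rad.
- mug: A bisque mug, 80 mm across and 90 mm high, beyond the jack, far from the robot. A bystander, to be left where it is. Origin: centre of its underside.
- glaze_jar: A small lidded glaze jar, 54 mm across and 60 mm high, at the far right. A bystander, to be left where it is. Origin: centre of its underside.
- glaze_bottle: A white glaze bottle, 64 mm across and 150 mm high, at the left, beyond the stand. A bystander, to be left where it is. Origin: centre of its underside.
- brush: A 200 mm brush lying, on the table close ahead of the robot. A bystander, to be left where it is. Origin: centre of its underside.
- rib: A flat wooden rib, 60 x 100 x 10 mm, lying near the robot on its left. A bystander, to be left where it is. Origin: centre of its underside.
- jack: The loose jack, about 0.92 kg: an aluminium base plate 80 mm wide, 8 mm thick, reaching from x = -127 to +117 mm, with the upright block on it, the saddle in front (+x) and the pump handle over its rear. Origin: centre of its underside below the block; x points towards the saddle.
- stand: The low wooden stand that carries the board, fixed to the table. Origin: on the table below the board's centre; axes as the level board's (hinge at x = +85 mm). Legs 18 mm square at x = -78, y = +116 and -116 mm, side rails between them and the rear beam (x = 80 to 100 mm). Between the legs it is open from the lift edge to the beam, so the jack's front end fits under the board.
Mind the look-alikes: they are no part of the job. Leave any brown or pink look-alike of the round_lid alone.

How it is judged (in metres and radians):
On the way, in this order (a step that is already met when the one before it is completed fails the run):
1. the round lid lies fully down in the round recess, let go, the board level (x of round_knob in the frame of round_recess between -0.005 and 0.005 m and y of round_knob in the frame of round_recess between -0.005 and 0.005 m and z of round_knob in the frame of round_recess between 0.02 and 0.028 m and angle between the z axis of round_knob and the z axis of round_recess, either way round below 0.05 rad and contact force between each of the arm, the fingers and round_lid below 0.3 N and angle between board's own z axis and vertical below 0.02 rad), for 0.2 s.
2. the saddle is under the lift pad, the jack standing on the table and let go, handle up (horizontal distance between saddle and lift_pad below 0.012 m and height (world z) of jack_grip between 0.035 and 0.043 m and angle between jack_grip's own z axis and vertical below 0.03 rad and value of joint handle below 0.06 rad and contact force between the fingers and jack below 0.3 N), for 0.2 s.
3. first full stroke: the tread is pressed down and the saddle lifts the board (value of joint handle above 0.4 rad and angle between board's own z axis and vertical above 0.09 rad and contact force between saddle and board above 1 N and contact force between the fingers and tread above 1.5 N and contact force between each of the arm, the fingers and board below 0.3 N and horizontal distance between saddle and lift_pad below 0.012 m), for 0.1 s.
4. the handle is all the way up again and the board level (value of joint handle below 0.06 rad and angle between board's own z axis and vertical below 0.02 rad), for 0.1 s.
5. second stroke: the tread is pressed down and the saddle lifts the board (all of step 3), for 0.1 s.
At the end, for the whole second after the job is handed in: Fingers hold the tread down (>1.5 N, handle >0.40 rad); saddle within 12 mm of the lift pad carries the board, tilted >0.09 rad, arm off board and lid; jack on the table; round lid in its recess (5 mm, flat to 0.05 rad); square lid within 20 mm of its start (all of step 5 and x of round_knob in the frame of round_recess between -0.005 and 0.005 m and y of round_knob in the frame of round_recess between -0.005 and 0.005 m and z of round_knob in the frame of round_recess between 0.02 and 0.028 m and angle between the z axis of round_knob and the z axis of round_recess, either way round below 0.05 rad and contact force between each of the arm, the fingers and round_lid below 0.3 N and height (world z) of jack_grip between 0.035 and 0.043 m and distance of square_knob from where it was at the start of the episode below 0.02 m); the arm keeps its last pose, push and grip.
It fails at once if the square lid is moved by more than 20 mm (distance of square_knob from where it was at the start of the episode above 0.02 m).
It fails at once if a bystander on the table is moved by more than 30 mm (distance of any of mug, glaze_jar, glaze_bottle, brush, rib from where it was at the start of the episode above 0.03 m).
It also fails if it takes over 72 s, if anything falls off the work surface, if the arm or the gripper's body presses on something with over 40 N, if the wrist force passes 120 N, or if a joint passes its speed limit or range.

## Working session

There is one attempt and no reset: what is moved stays moved. The work goes in short steps, Python scripts to look and compute and a shell command to move; the robot and the scene stay as the last step left them, time stands still between calls to the robot, and variables do not carry over. Pictures are saved under pics/ and viewed, at most 13 in all, crops included, and the job is handed in when it is done.

```bash
mkdir -p pics; cat > h.py <<'E'
import numpy as np, cv2
from workcell import ctrl
from scipy.spatial.transform import Rotation as R
def info(c):
    i=ctrl.camera_info(c); return np.array(i["camera_matrix"]),np.array(i["world_from_camera"])
def ray(c,u,v,ki=None):
    K,T=ki or info(c)
    x=(u-K[0,2])/K[0,0]; y=(v-K[1,2])/K[1,1]
    if c=="wrist":
        r=np.hypot(x,y); s=np.sin(r)/r if r>1e-9 else 1
        d=np.array([x*s,-y*s,-np.cos(r)])
    else: d=np.array([x,-y,-1])
    return T[:3,3],T[:3,:3]@d
def atz(c,u,v,z,ki=None):
    o,d=ray(c,u,v,ki); return o+d*(z-o[2])/d[2]
def proj(c,p,ki=None):
    K,T=ki or info(c)
    q=T[:3,:3].T@(np.array(p)-T[:3,3]); x,y,z=q[0],-q[1],-q[2]
    if c=="wrist":
        r=np.hypot(x,y); th=np.arctan2(r,z); x,y=x/r*th,y/r*th
    else: x,y=x/z,y/z
    return np.array([K[0,0]*x+K[0,2],K[1,1]*y+K[1,2]])
def snap(c,name):
    im=ctrl.get_image(c); cv2.imwrite(f"pics/{name}.png",cv2.cvtColor(im,cv2.COLOR_RGB2BGR)); return im
def tool(target,yaw=None):
    """shift in tool axes to a world TCP target, from the measured pose"""
    o=ctrl.get_obs(); M=R.from_rotvec(o["orientation"])
    return M.inv().apply(np.array(target)-o["ee_pos"])
E
python3 - <<'E'
from h import *
np.set_printoptions(precision=2,suppress=True)
o=ctrl.get_obs();print(o["t"],o["ee_pos"],R.from_rotvec(o["orientation"]).as_matrix(),o["width"],ctrl.hold_point_z)
ims=[]
for c in ("top","scene","wrist"):
    im=snap(c,c+"0")
    print(c,*info(c))
    for l in ("round_lid","square_knob","jack","saddle","tread","jack_grip","board","lift_pad","handle","mug","brush"):
        print(c,l,[(round(d["score"],2),np.round(d["rect"]).tolist()) for d in ctrl.look_for(c,l)[:3]])
E
```

```text
0.0 [244.19 574.71 221.9 ] [[-0.92  0.39 -0.  ]
 [ 0.39  0.92 -0.  ]
 [ 0.   -0.   -1.  ]] 87.99037721070299 18.700000000000003
top [[365.39   0.   260.84]
 [  0.   365.39 192.69]
 [  0.     0.     1.  ]] [[  -0.01    1.     -0.09  442.55]
 [  -1.     -0.01   -0.01  -43.6 ]
 [  -0.01    0.09    1.   1384.  ]
 [   0.      0.      0.      1.  ]]
top round_lid [(0.94, [347.0, 216.0, 366.0, 235.0]), (0.85, [381.0, 222.0, 403.0, 241.0]), (0.79, [336.0, 246.0, 358.0, 271.0])]
top square_knob [(0.92, [305.0, 217.0, 325.0, 240.0]), (0.46, [273.0, 170.0, 343.0, 189.0]), (0.21, [172.0, 149.0, 238.0, 222.0])]
top jack [(0.69, [273.0, 165.0, 343.0, 185.0]), (0.31, [363.0, 157.0, 380.0, 173.0])]
top saddle []
top tread [(0.3, [172.0, 151.0, 239.0, 221.0])]
top jack_grip [(0.95, [270.0, 167.0, 340.0, 188.0]), (0.3, [121.0, 186.0, 146.0, 206.0]), (0.2, [346.0, 217.0, 370.0, 235.0])]
top board [(0.82, [172.0, 148.0, 237.0, 224.0]), (0.51, [169.0, 148.0, 231.0, 220.0]), (0.26, [310.0, 168.0, 340.0, 179.0])]
top lift_pad [(0.8, [175.0, 150.0, 235.0, 224.0]), (0.53, [116.0, 186.0, 146.0, 204.0])]
top h
[... 960 characters left out ...]
.19, [340.0, 194.0, 368.0, 209.0])]
scene lift_pad [(0.67, [267.0, 193.0, 358.0, 276.0])]
scene handle [(0.57, [190.0, 161.0, 213.0, 179.0]), (0.34, [270.0, 193.0, 355.0, 279.0])]
scene mug [(0.91, [190.0, 219.0, 220.0, 256.0])]
scene brush [(0.91, [274.0, 161.0, 318.0, 193.0])]
wrist [[297.32   0.   252.11]
 [  0.   297.32 190.83]
 [  0.     0.     1.  ]] [[  0.39  -0.88  -0.26 172.8 ]
 [  0.92   0.38   0.11 605.45]
 [ -0.    -0.28   0.96 384.4 ]
 [  0.     0.     0.     1.  ]]
wrist round_lid []
wrist square_knob []
wrist jack []
wrist saddle []
wrist tread []
wrist jack_grip []
wrist board []
wrist lift_pad [(0.47, [239.0, 343.0, 262.0, 349.0])]
wrist handle []
wrist mug []
wrist brush []
```

```bash
python3 -c "
import cv2
for n in ('top0','scene0'):
    cv2.imwrite(f'pics/{n}b.png',cv2.resize(cv2.imread(f'pics/{n}.png'),(800,600),interpolation=3))"
```

```text
(no output)
```

View pics/top0b.png

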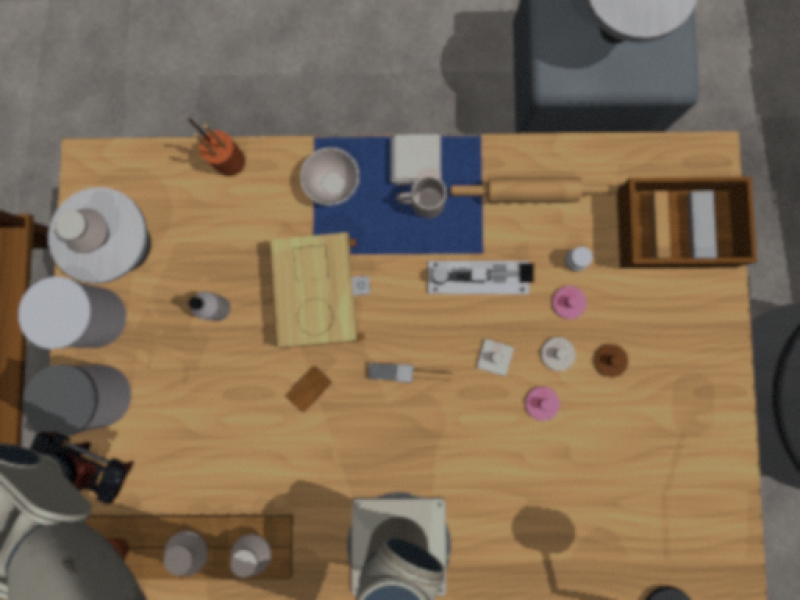

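View pics/scene0b.png

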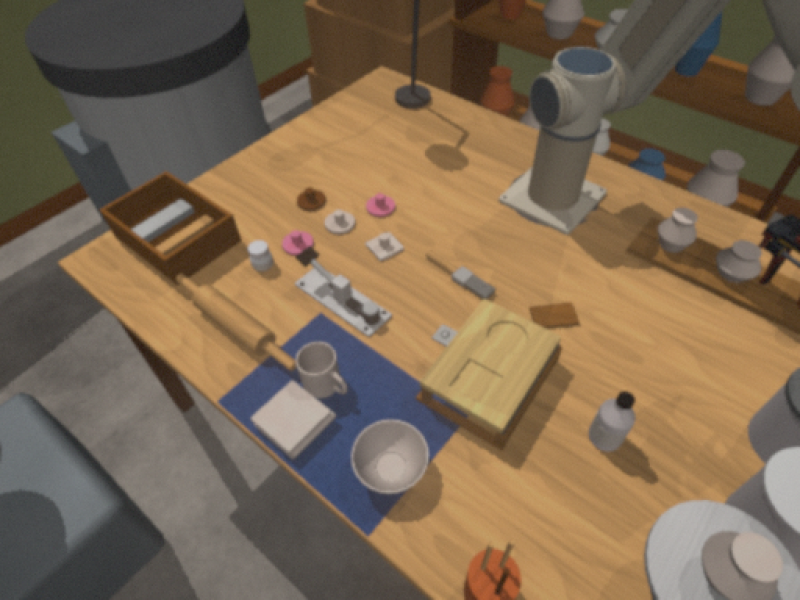

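The top view shows the white round lid at about (357,226) px and the square lid at (316,228). The pink and brown ones are look-alikes. The jack lies at about (306,177) with its saddle on the left, and the board's tab is at (231,183), facing the jack. The round recess is on the robot's side.

```bash
python3 - <<'E'
from h import *
np.set_printoptions(precision=1,suppress=True)
s=512/800
for n,u,v,z in (("lid",558,353,10),("sq",495,357,10),("saddle",439,275,48),("treadtop",526,273,88),("jplateL",428,277,8),("jplateR",530,277,8),("tabdisc",361,286,75),("recess",315,316,80),("sqrec",311,266,80),("c1",271,240,82),("c2",347,233,82),("c3",355,341,82),("c4",279,347,82),("jar",579,258,30),("mug",428,197,45),("pink1",569,302,10),("brush",405,372,5)):
    print(n,atz("top",u*s,v*s,z)[:2])
print(ctrl.get_obs()["qpos"])
print(tool([400,-260,250]))
E
```

```text
lid [ 445.9 -383.1]
sq [ 437.3 -232.8]
saddle [630.6 -99.6]
treadtop [ 628.1 -296.5]
jplateL [631.6 -74.5]
jplateR [ 629.7 -321.5]
tabdisc [602.5  82. ]
recess [533.4 187.1]
sqrec [649.4 197.5]
c1 [710.8 290.9]
c2 [725.8 114.2]
c3 [475.6  94.8]
c4 [462.9 268.4]
jar [ 671.6 -435. ]
mug [819.8 -75.4]
pink1 [ 568.  -413.2]
brush [402.6 -17.3]
[ 1.2  0.4  1.6 -0.   1.1 -0. ]
[-469.8 -707.8  -27.3]
```

```bash
R8='{"translation":[-483,-278,-68],"angular":[0,0,1.17],"jaw":0.65}'; python3 -m creep '[{"translation":[-60,-35,-10],"angular":[0,0,0.15],"jaw":0.65},{"translation":[-120,-70,-30],"angular":[0,0,0.3],"jaw":0.65},{"translation":[-483,-278,-68],"angular":[0,0,0.45],"jaw":0.65},{"translation":[-483,-278,-68],"angular":[0,0,0.6],"jaw":0.65},{"translation":[-483,-278,-68],"angular":[0,0,0.75],"jaw":0.65},{"translation":[-483,-278,-68],"angular":[0,0,0.9],"jaw":0.65},{"translation":[-483,-278,-68],"angular":[0,0,1.05],"jaw":0.65},{"translation":[-483,-278,-68],"angular":[0,0,1.17],"jaw":0.65}]'
python3 - <<'E'
from h import *
np.set_printoptions(precision=2,suppress=True)
o=ctrl.get_obs();print(o["t"],o["ee_pos"],R.from_rotvec(o["orientation"]).as_matrix(),o["qpos"])
ki=info("wrist");im=snap("wrist","w1");np.savez("w1.npz",K=ki[0],T=ki[1])
E
```

```text
t: 2.8
ee_pos: [543.9, 178.1, 285.1]
orientation: [2.227, 2.215, 0.001]
ft_force: [1.4, 0.8, -0.4]
width: 57.4
grasp_force: 0.0
2.8 [543.86 178.07 285.1 ] [[ 0.01  1.    0.  ]
 [ 1.   -0.01  0.  ]
 [ 0.    0.   -1.  ]] [0.3  0.28 1.69 0.   1.17 0.3 ]
```

View pics/w1.png

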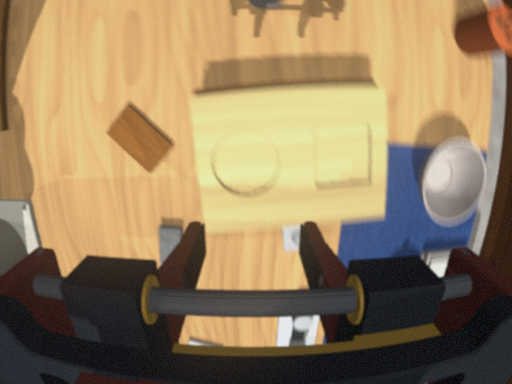

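The wrist view shows the board with corners at about (191,96), (386,84), (386,218) and (203,232). The round recess is at (245,162), the square one at (342,155), and the tab at (291,238) between the fingers. Measuring these in an enlarged crop.

```bash
python3 - <<'E'
from h import *
np.set_printoptions(precision=1,suppress=True)
d=np.load("w1.npz");ki=(d["K"],d["T"])
for n,u,v,z in (("c",191,96,82),("c",386,84,82),("c",386,218,82),("c",203,232,82),("rec",245,162,82),("sq",342,155,82),("disc",291,238,75)): print(n,atz("wrist",u,v,z,ki)[:2])
im=cv2.imread("pics/w1.png")
# rectify top plane z=82: region x 440..740, y 60..300, 2.6 px/mm
s=2.6
X,Y=np.meshgrid(440+np.arange(780)/s,300-np.arange(598)/s)
m=np.array([[proj("wrist",[x,y,82],ki) for x,y in zip(a,b)] for a,b in zip(X,Y)],np.float32)
cv2.imwrite("pics/r1.png",cv2.remap(im,m,None,cv2.INTER_CUBIC))
E
```

```text
c [469.6 269.1]
c [717.  290.2]
c [733.5 106.3]
c [476.7  89.8]
rec [535.  185.2]
sq [659.  194.8]
disc [597.3  76.9]
```

View pics/r1.png

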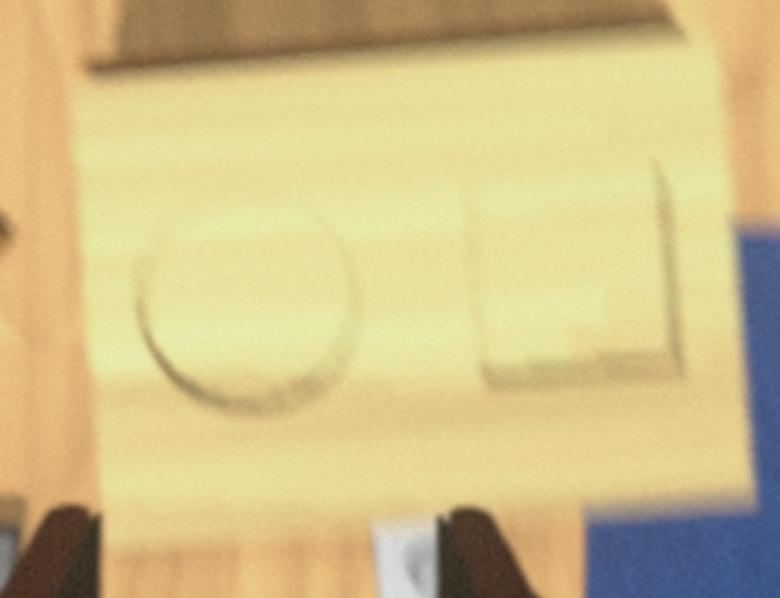

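Both estimates put the recess at about (535.5, 183) and the lift pad at about (605, 78). Next, the lid.

```bash
python3 -m creep '[{"translation":[-60,-10,0],"angular":[0,0,0],"jaw":0.65},{"translation":[-120,-20,10],"angular":[0,0,0],"jaw":0.65},{"translation":[-180,-30,20],"angular":[0,0,0],"jaw":0.65},{"translation":[-240,-45,30],"angular":[0,0,0],"jaw":0.65},{"translation":[-300,-60,40],"angular":[0,0,0],"jaw":0.65},{"translation":[-360,-75,50],"angular":[0,0,0],"jaw":0.65},{"translation":[-420,-85,60],"angular":[0,0,0],"jaw":0.65},{"translation":[-480,-98,70],"angular":[0,0,0],"jaw":0.65}]'
python3 -m creep '[{"translation":[-45,0,0],"angular":[0,0,0],"jaw":0.65},{"translation":[-60,0,0],"angular":[0,0,0],"jaw":0.65},{"translation":[-60,0,0],"angular":[0,0,0],"jaw":0.65},{"translation":[-60,0,0],"angular":[0,0,0],"jaw":0.65},{"translation":[-60,0,0],"angular":[0,0,0],"jaw":0.65},{"translation":[-60,0,0],"angular":[0,0,0],"jaw":0.65},{"translation":[-60,0,0],"angular":[0,0,0],"jaw":0.65},{"translation":[-60,0,0],"angular":[0,0,0],"jaw":0.65}]'
python3 - <<'E'
from h import *
np.set_printoptions(precision=2,suppress=True)
o=ctrl.get_obs();print(o["t"],o["ee_pos"],o["orientation"])
ki=info("wrist");im=snap("wrist","w2");np.savez("w2.npz",K=ki[0],T=ki[1]);print(ki[1])
for l in ("round_lid","round_knob","square_knob"):
  for d in ctrl.look_for("wrist",l)[:6]:
    r=d["rect"];u,v=(r[0]+r[2])/2,(r[1]+r[3])/2
    print(l,round(d["score"],2),np.round(r),atz("wrist",u,v,10,ki)[:2],im[int(v)+0,int(r[0])+8])
E
```

```text
t: 3.85
ee_pos: [444.0, -301.9, 214.6]
orientation: [2.222, 2.22, 0.0]
ft_force: [0.6, 0.4, 0.1]
width: 56.8
grasp_force: 0.0
t: 4.85
ee_pos: [444.3, -359.9, 214.7]
orientation: [2.222, 2.22, 0.0]
ft_force: [-0.3, -0.2, -0.7]
width: 56.9
grasp_force: 0.0
4.85 [ 444.34 -359.93  214.67] [2.22 2.22 0.  ]
[[   1.      0.      0.    444.53]
 [  -0.      0.96    0.28 -282.22]
 [  -0.     -0.28    0.96  376.4 ]
 [   0.      0.      0.      1.  ]]
round_lid 0.95 [214. 242. 269. 290.] [ 429.23 -502.05] [146  96  57]
round_lid 0.75 [316. 175. 372. 239.] [ 568.1  -413.48] [232 148 185]
round_lid 0.66 [222. 154. 283. 215.] [ 444.63 -382.73] [231 226 221]
round_lid 0.59 [134. 127. 194. 188.] [ 330.72 -345.92] [232 148 186]
round_knob 0.98 [135. 125. 192. 186.] [ 330.11 -343.81] [232 150 184]
round_knob 0.94 [214. 242. 269. 290.] [ 428.65 -502.56] [147  98  57]
round_knob 0.83 [223. 154. 282. 211.] [ 444.12 -380.21] [230 225 218]
round_knob 0.74 [317. 180. 372. 236.] [ 569.27 -415.72] [232 150 186]
square_knob 0.88 [211.  30. 286. 100.] [ 439.98 -232.8 ] [229 232 225]
square_knob 0.37 [364.   1. 440. 146.] [ 641.57 -230.3 ] [225 227 228]
```

View pics/w2.png

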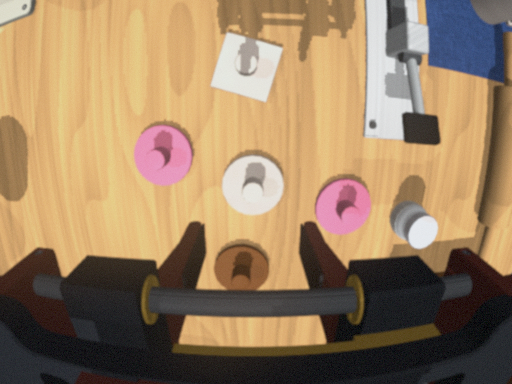

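The white round lid's disc is centred at about (253,185), with the brown lid at (242,268) and pink ones at (163,155) and (343,206). The square lid is at (247,66) and the jack is at upper right, with its tread at (421,128). Next I'll segment the white disc precisely.

```bash
python3 - <<'E'
from h import *
np.set_printoptions(precision=1,suppress=True)
d=np.load("w2.npz");ki=(d["K"],d["T"])
im=cv2.imread("pics/w2.png");hsv=cv2.cvtColor(im,cv2.COLOR_BGR2HSV)
m=((hsv[...,1]<55)&(hsv[...,2]>140)).astype(np.uint8)
n,l,st,c=cv2.connectedComponentsWithStats(m)
k=[i for i in range(1,n) if st[i,4]>800 and abs(c[i]-[253,185]).max()<20]
for i in k:
    cs,_=cv2.findContours((l==i).astype(np.uint8),cv2.RETR_EXTERNAL,cv2.CHAIN_APPROX_NONE)
    h=cv2.convexHull(max(cs,key=len))[:,0]
    P=np.array([atz("wrist",u,v,10,ki)[:2] for u,v in h],np.float32)
    print(st[i],cv2.minEnclosingCircle(P),P.min(0),P.max(0),(P.min(0)+P.max(0))/2)
print(atz("wrist",254,186,40,ki))
E
```

```text
[ 222  155   62   60 2831] ((444.5027160644531, -383.52899169921875), 39.878902435302734) [ 405.4 -422.8] [ 483.8 -344.3] [ 444.6 -383.5]
[ 446.4 -376.1   40. ]
```

```bash
python3 -m creep '[{"translation":[-10,0,25],"angular":[0,0,0],"jaw":0.65},{"translation":[-23.5,0,60],"angular":[0,0,0],"jaw":0.65},{"translation":[-23.5,0,110],"angular":[0,0,0],"jaw":0.65},{"translation":[-23.5,0,150],"angular":[0,0,0],"jaw":0.65},{"translation":[-23.5,0,180],"angular":[0,0,0],"jaw":0.65},{"translation":[-23.5,0,195],"angular":[0,0,0],"jaw":0.65},{"translation":[-23.5,0,200.5],"angular":[0,0,0],"jaw":0.65},{"translation":[-23.5,0,200.5],"angular":[0,0,0],"jaw":0.65}]'
python3 -m creep '[{"translation":[0,0,0],"angular":[0,0,0],"jaw":0.2},{"translation":[0,0,0],"angular":[0,0,0],"jaw":0.2},{"translation":[0,0,0],"angular":[0,0,0],"jaw":0.2},{"translation":[0,0,0],"angular":[0,0,0],"jaw":0.2},{"translation":[0,0,0],"angular":[0,0,0],"jaw":0.2},{"translation":[0,0,0],"angular":[0,0,0],"jaw":0.2},{"translation":[0,0,-10],"angular":[0,0,0],"jaw":0.2},{"translation":[0,0,-25],"angular":[0,0,0],"jaw":0.2}]'
```

```text
t: 6.05
ee_pos: [444.6, -383.9, 14.7]
orientation: [2.222, 2.22, 0.0]
ft_force: [1.1, -0.4, 0.3]
width: 57.3
grasp_force: 0.0
t: 7.05
ee_pos: [443.8, -383.2, 39.3]
orientation: [-2.222, -2.219, 0.0]
ft_force: [-0.7, 0.2, -0.9]
width: 25.2
grasp_force: 30.0
```

```bash
python3 -m creep '[{"translation":[0,0,-50],"angular":[0,0,0],"jaw":0.2},{"translation":[40,8,-100],"angular":[0,0,0],"jaw":0.2},{"translation":[100,18,-120],"angular":[0,0,0],"jaw":0.2},{"translation":[160,28,-120],"angular":[0,0,0],"jaw":0.2},{"translation":[220,38,-120],"angular":[0,0,0],"jaw":0.2},{"translation":[280,48,-120],"angular":[0,0,0],"jaw":0.2},{"translation":[340,60,-120],"angular":[0,0,0],"jaw":0.2},{"translation":[390,70,-120],"angular":[0,0,0],"jaw":0.2}]'
python3 -m creep '[{"translation":[40,5,0],"angular":[0,0,0],"jaw":0.2},{"translation":[80,12,0],"angular":[0,0,0],"jaw":0.2},{"translation":[100,20,0],"angular":[0,0,0],"jaw":0.2},{"translation":[120,22,0],"angular":[0,0,0],"jaw":0.2},{"translation":[120,22,0],"angular":[0,0,0],"jaw":0.2},{"translation":[120,22,0],"angular":[0,0,0],"jaw":0.2},{"translation":[120,22,0],"angular":[0,0,0],"jaw":0.2},{"translation":[120,22,0],"angular":[0,0,0],"jaw":0.2}]'
python3 - <<'E'
from h import *
np.set_printoptions(precision=2,suppress=True)
o=ctrl.get_obs();print(o["t"],o["ee_pos"],o["orientation"],o["width"])
ki=info("wrist");im=snap("wrist","w3");np.savez("w3.npz",K=ki[0],T=ki[1])
s=4;im=cv2.imread("pics/w3.png")
X,Y=np.meshgrid(470+np.arange(780)/s,250-np.arange(590)/s)
m=np.array([[proj("wrist",[x,y,82],ki) for x,y in zip(a,b)] for a,b in zip(X,Y)],np.float32)
cv2.imwrite("pics/r3.png",cv2.remap(im,m,None,cv2.INTER_CUBIC))
E
```

```text
t: 8.05
ee_pos: [514.9, 8.6, 160.2]
orientation: [2.221, 2.221, 0.001]
ft_force: [1.7, -0.7, -1.4]
width: 25.5
grasp_force: 30.0
t: 9.05
ee_pos: [536.7, 125.6, 159.1]
orientation: [-2.224, -2.219, 0.0]
ft_force: [-0.3, -0.5, -2.0]
width: 25.3
grasp_force: 30.0
9.05 [536.69 125.63 159.11] [-2.22 -2.22  0.  ] 25.275735568407757
```

View pics/r3.png

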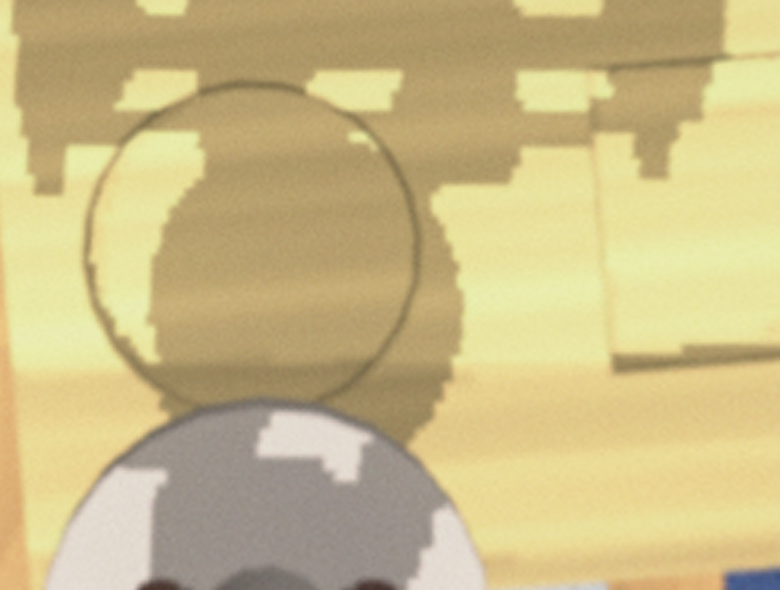

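In the rectified view, the recess circle spans 85–419 px with its top at row 83, so its centre is about (533, 187). The held lid's edge is at row 400. The two estimates differ by a few mm, so I'll lower the lid and measure it against the recess in one image.

```bash
python3 -m creep '[{"translation":[0,-1,15],"angular":[0,0,0],"jaw":0.2},{"translation":[-5,-2,35],"angular":[0,0,0],"jaw":0.2},{"translation":[-15,-3,48],"angular":[0,0,0],"jaw":0.2},{"translation":[-25,-3,52],"angular":[0,0,0],"jaw":0.2},{"translation":[-30,-3,52],"angular":[0,0,0],"jaw":0.2},{"translation":[-30,-3,52],"angular":[0,0,0],"jaw":0.2},{"translation":[-30,-3,52],"angular":[0,0,0],"jaw":0.2},{"translation":[-30,-3,52],"angular":[0,0,0],"jaw":0.2}]'
cat > fit.py <<'E'
from h import *
from scipy.optimize import least_squares
np.set_printoptions(precision=1,suppress=True)
o=ctrl.get_obs();print(o["ee_pos"])
ki=info("wrist");im=snap("wrist","w4");g=cv2.GaussianBlur(cv2.cvtColor(im,cv2.COLOR_RGB2GRAY),(0,0),0.8).astype(np.float32)
def fit(c,r,z,angs,sgn,win=9):
    # sgn 'd': dark line, 'e': strongest edge
    c=np.array(c,float)
    for it in range(3):
        pts=[]
        for a in angs:
            rr=np.arange(r-win,r+win,0.25); e=np.array([np.cos(a),np.sin(a)])
            uv=np.array([proj("wrist",[*(c+e*q),z],ki) for q in rr],np.float32)[None]
            p=cv2.remap(g,uv,None,cv2.INTER_LINEAR)[0]
            if sgn=='d': s=cv2.blur(p[None],(31,1))[0]-p
            else: s=abs(np.gradient(cv2.blur(p[None],(5,1))[0]))
            k=s[4:-4].argmax()+4
            pts.append(c+e*rr[k])
        P=np.array(pts)
        f=least_squares(lambda q:np.hypot(*(P-q).T)-r,c,loss="soft_l1",f_scale=0.7)
        c=f.x
    res=np.hypot(*(P-c).T)-r
    print(c,"inliers",(abs(res)<1.2).sum(),"/",len(res)); return c
E
python3 - <<'E'
from fit import *
t=o["ee_pos"]
D=np.deg2rad
fit([533,187.4],42,82,D(np.arange(-30,211,5)),'d',7)
fit([535,185],42,82,D(np.arange(-30,211,5)),'d',7)
for z in (t[2]-14.7,t[2]-4.7): fit(t[:2],40,z,D(np.arange(20,161,5)),'e')
im=cv2.imread("pics/w4.png");cv2.imwrite("pics/w4c.png",cv2.resize(im[60:300,110:400],None,fx=2.5,fy=2.5,interpolation=2))
E
```

```text
t: 10.1
ee_pos: [534.0, 96.6, 107.5]
orientation: [2.222, 2.22, 0.001]
ft_force: [-0.3, 0.3, -1.6]
width: 25.4
grasp_force: 30.0
[534.   96.6 107.5]
[533.  186.2] inliers 40 / 49
[533.  186.2] inliers 41 / 49
[533.8  93.6] inliers 22 / 29
[534.4  95.3] inliers 22 / 29
```

View pics/w4c.png

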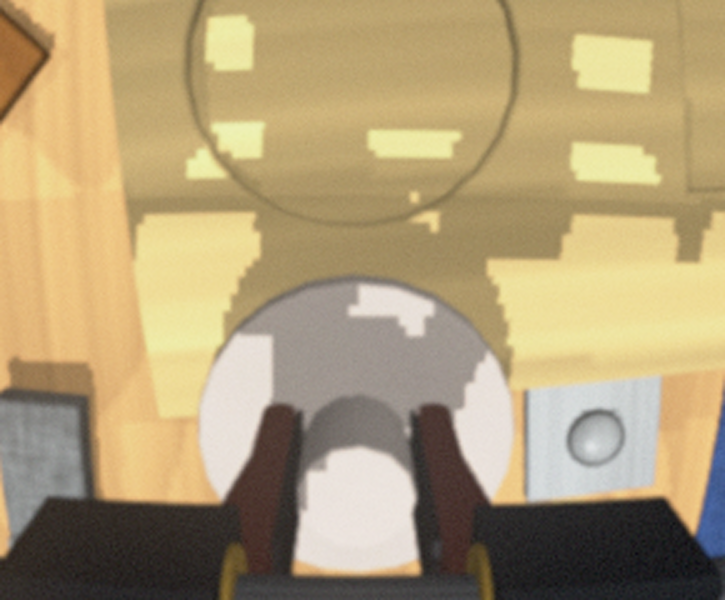

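The crop shows the lid just short of the recess, and the tab's disc at crop (597,437), which is image (349,235). The circle fits agree: the shift to the recess is about (-1, +91.7).

```bash
python3 -m creep '[{"translation":[15,0,0],"angular":[0,0,0],"jaw":0.2},{"translation":[45,0,0],"angular":[0,0,0],"jaw":0.2},{"translation":[75,-1,0],"angular":[0,0,0],"jaw":0.2},{"translation":[88,-1,0],"angular":[0,0,0],"jaw":0.2},{"translation":[91.7,-1,2],"angular":[0,0,0],"jaw":0.2},{"translation":[91.7,-1,6],"angular":[0,0,0],"jaw":0.2},{"translation":[91.7,-1,9],"angular":[0,0,0],"jaw":0.2},{"translation":[91.7,-1,9],"angular":[0,0,0],"jaw":0.2}]'
python3 -m creep '[{"translation":[0,0,1],"angular":[0,0,0],"jaw":0.2},{"translation":[0,0,2],"angular":[0,0,0],"jaw":0.2},{"translation":[0,0,3],"angular":[0,0,0],"jaw":0.2},{"translation":[0,0,4],"angular":[0,0,0],"jaw":0.2},{"translation":[0,0,5],"angular":[0,0,0],"jaw":0.2},{"translation":[0,0,6],"angular":[0,0,0],"jaw":0.2},{"translation":[0,0,7],"angular":[0,0,0],"jaw":0.2},{"translation":[0,0,7],"angular":[0,0,0],"jaw":0.2}]'
```

```text
t: 11.15
ee_pos: [532.6, 187.3, 97.7]
orientation: [-2.223, -2.219, 0.001]
ft_force: [-0.3, -0.1, -1.2]
width: 25.6
grasp_force: 30.0
t: 12.15
ee_pos: [532.7, 188.0, 91.0]
orientation: [-2.222, -2.22, 0.0]
ft_force: [0.4, 0.1, -1.3]
width: 25.4
grasp_force: 30.0
```

No rim contact, so the lid is in the recess. Releasing it and rising.

```bash
python3 -m creep '[{"translation":[0,0,0.5],"angular":[0,0,0],"jaw":0.5},{"translation":[0,0,0.5],"angular":[0,0,0],"jaw":0.65},{"translation":[0,0,0.5],"angular":[0,0,0],"jaw":0.65},{"translation":[0,0,0],"angular":[0,0,0],"jaw":0.65},{"translation":[0,0,-15],"angular":[0,0,0],"jaw":0.65},{"translation":[0,0,-40],"angular":[0,0,0],"jaw":0.65},{"translation":[0,0,-70],"angular":[0,0,0],"jaw":0.65},{"translation":[-20,10,-100],"angular":[0,0,0],"jaw":0.65}]'
python3 -m creep '[{"translation":[-40,20,-20],"angular":[0,0,0],"jaw":0.75},{"translation":[-90,35,-20],"angular":[0,0,0],"jaw":0.75},{"translation":[-140,50,-20],"angular":[0,0,0],"jaw":0.75},{"translation":[-170,60,-20],"angular":[0,0,0],"jaw":0.75},{"translation":[-180,60,-20],"angular":[0,0,0],"jaw":0.75},{"translation":[-180,60,-20],"angular":[0,0,0],"jaw":0.75},{"translation":[-180,60,-20],"angular":[0,0,0],"jaw":0.75},{"translation":[-180,60,-20],"angular":[0,0,0],"jaw":0.75}]'
python3 - <<'E'
from h import *
np.set_printoptions(precision=1,suppress=True)
print(ctrl.get_obs()["ee_pos"])
ki=info("wrist");im=snap("wrist","w5");np.savez("w5.npz",K=ki[0],T=ki[1]);print(ki[1][:3,3])
im=cv2.imread("pics/w5.png");cv2.imwrite("pics/w5c.png",cv2.resize(im,(800,600),interpolation=2))
E
```

```text
t: 13.15
ee_pos: [542.6, 168.7, 193.1]
orientation: [2.221, 2.222, 0.001]
ft_force: [1.2, -0.2, -0.3]
width: 57.0
grasp_force: 0.0
t: 14.15
ee_pos: [602.4, -10.9, 211.2]
orientation: [-2.221, -2.222, 0.0]
ft_force: [-0.2, 0.1, 0.2]
width: 65.7
grasp_force: 0.0
[602.4 -10.9 211.2]
[602.5  66.8 372.9]
```

View pics/w5c.png

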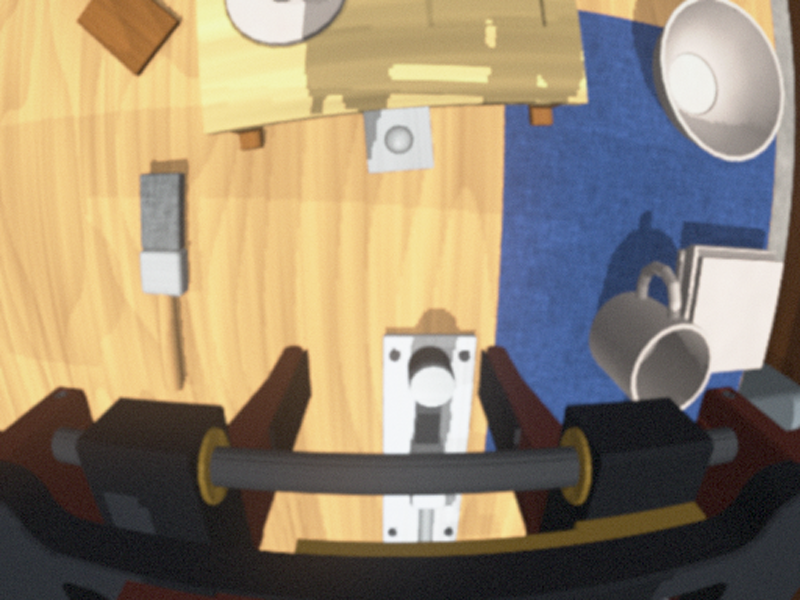

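The lid is seated at upper left. The pad's disc is at (399,139) and the saddle at (433,384) in the 800 px view. Now measuring the jack from above.

```bash
python3 -m creep '[{"translation":[-30,5,-20],"angular":[0,0,0],"jaw":0.75},{"translation":[-80,15,-30],"angular":[0,0,0],"jaw":0.75},{"translation":[-130,28,-30],"angular":[0,0,0],"jaw":0.75},{"translation":[-170,28,-30],"angular":[0,0,0],"jaw":0.75},{"translation":[-180,28,-30],"angular":[0,0,0],"jaw":0.75},{"translation":[-180,28,-30],"angular":[0,0,0],"jaw":0.75},{"translation":[-180,28,-30],"angular":[0,0,0],"jaw":0.75},{"translation":[-180,28,-30],"angular":[0,0,0],"jaw":0.75}]'
python3 - <<'E'
from h import *
np.set_printoptions(precision=1,suppress=True)
d=np.load("w5.npz");k5=(d["K"],d["T"])
for z in (72,75): print("disc",atz("wrist",255.4,89,z,k5))
print("saddle5",atz("wrist",277,245.8,48,k5))
print(ctrl.get_obs()["ee_pos"])
ki=info("wrist");im=snap("wrist","w6");np.savez("w6.npz",K=ki[0],T=ki[1]);print(ki[1][:3,3])
s=3;im=cv2.imread("pics/w6.png")
X,Y=np.meshgrid(570+np.arange(390)/s,-60-np.arange(590)/s*1.0)
out=[]
for z in (8,72):
    m=np.array([[proj("wrist",[x,y,z],ki) for x,y in zip(a,b)] for a,b in zip(X,Y)],np.float32)
    out.append(cv2.remap(im,m,None,cv2.INTER_CUBIC))
cv2.imwrite("pics/r6.png",np.hstack(out))
E
```

```text
t: 15.2
ee_pos: [630.5, -190.7, 241.2]
orientation: [-2.221, -2.222, -0.0]
ft_force: [0.3, -0.6, 0.5]
width: 65.9
grasp_force: 0.0
disc [605.5  83.2  72. ]
disc [605.5  83.   75. ]
saddle5 [632.7 -99.7  48. ]
[ 630.5 -190.7  241.2]
[ 630.6 -113.   402.9]
```

View pics/r6.png

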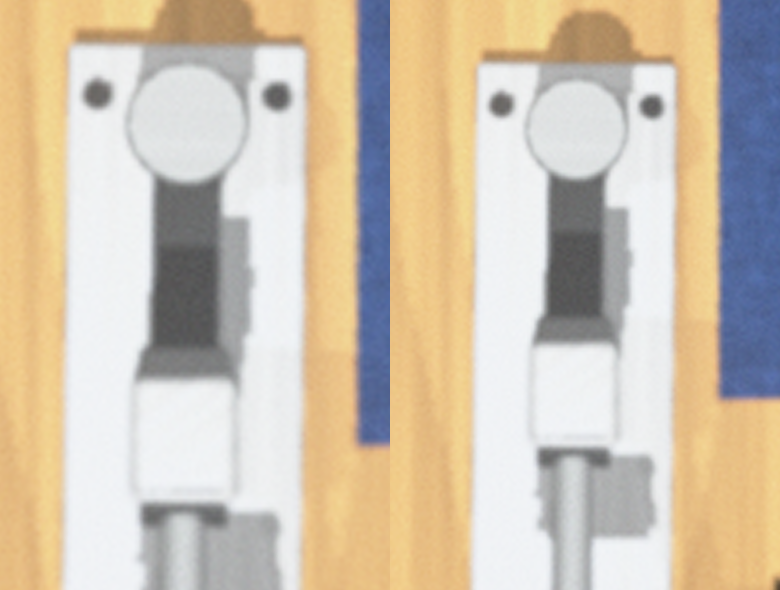

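The block's top is centred at about (631.3, -191) and the saddle at about (632.2, -101), with the jack's yaw about 89.4°. The pad is at about (605.3, 83.3). Grasping the block.

```bash
python3 -m creep '[{"translation":[0,0.8,25],"angular":[0,0,0.011],"jaw":0.75},{"translation":[0,0.8,70],"angular":[0,0,0.011],"jaw":0.75},{"translation":[0,0.8,125],"angular":[0,0,0.011],"jaw":0.75},{"translation":[0,0.8,170],"angular":[0,0,0.011],"jaw":0.75},{"translation":[0,0.8,200],"angular":[0,0,0.011],"jaw":0.75},{"translation":[0,0.8,214],"angular":[0,0,0.011],"jaw":0.75},{"translation":[0,0.8,218],"angular":[0,0,0.011],"jaw":0.75},{"translation":[0,0.8,218],"angular":[0,0,0.011],"jaw":0.75}]'
python3 -m creep '[{"translation":[0,0,0],"angular":[0,0,0],"jaw":0.2},{"translation":[0,0,0],"angular":[0,0,0],"jaw":0.2},{"translation":[0,0,0],"angular":[0,0,0],"jaw":0.2},{"translation":[0,0,0],"angular":[0,0,0],"jaw":0.2},{"translation":[0,0,0],"angular":[0,0,0],"jaw":0.2},{"translation":[0,0,0],"angular":[0,0,0],"jaw":0.2},{"translation":[0,0,0],"angular":[0,0,0],"jaw":0.2},{"translation":[0,0,0],"angular":[0,0,0],"jaw":0.2}]'
```

```text
t: 16.25
ee_pos: [632.0, -192.1, 24.1]
orientation: [2.234, 2.207, 0.001]
ft_force: [0.1, -1.1, 0.4]
width: 66.0
grasp_force: 0.0
t: 17.25
ee_pos: [631.4, -192.1, 23.3]
orientation: [2.234, 2.208, 0.0]
ft_force: [-0.3, 0.2, 2.9]
width: 30.0
grasp_force: 30.0
```

```bash
python3 -m creep '[{"translation":[0,0,-3],"angular":[0,0,0],"jaw":0.2},{"translation":[0,0,-5],"angular":[0,0,0],"jaw":0.2},{"translation":[5,-1,-5],"angular":[0,0,0],"jaw":0.2},{"translation":[20,-5,-5],"angular":[0,0,0],"jaw":0.2},{"translation":[45,-12,-5],"angular":[0,0,0],"jaw":0.2},{"translation":[70,-20,-5],"angular":[0,0,0],"jaw":0.2},{"translation":[95,-29,-5],"angular":[0,0,0],"jaw":0.2},{"translation":[110,-29,-5],"angular":[0,0,0],"jaw":0.2}]'
python3 -m creep '[{"translation":[15,0,0],"angular":[0,0,0],"jaw":0.2},{"translation":[30,0,0],"angular":[0,0,0],"jaw":0.2},{"translation":[45,0,0],"angular":[0,0,0],"jaw":0.2},{"translation":[58,0,0],"angular":[0,0,0],"jaw":0.2},{"translation":[68,0,0],"angular":[0,0,0],"jaw":0.2},{"translation":[73.7,0,0],"angular":[0,0,0],"jaw":0.2},{"translation":[73.7,0,0],"angular":[0,0,0],"jaw":0.2},{"translation":[73.7,0,0],"angular":[0,0,0],"jaw":0.2}]'
python3 -m creep '[{"translation":[0,0,1],"angular":[0,0,0],"jaw":0.2},{"translation":[0,0,2],"angular":[0,0,0],"jaw":0.2},{"translation":[0,0,3],"angular":[0,0,0],"jaw":0.2},{"translation":[0,0,4],"angular":[0,0,0],"jaw":0.2},{"translation":[0,0,5],"angular":[0,0,0],"jaw":0.2},{"translation":[0,0,5.5],"angular":[0,0,0],"jaw":0.2},{"translation":[0,0,5.5],"angular":[0,0,0],"jaw":0.2},{"translation":[0,0,5.5],"angular":[0,0,0],"jaw":0.2}]'
python3 - <<'E'
from h import *
np.set_printoptions(precision=1,suppress=True)
snap("wrist","w7");im=cv2.imread("pics/w7.png");sc=cv2.imread("pics/scene0.png");snap("scene","s7");s=cv2.imread("pics/s7.png")
a=cv2.resize(im,(512,384));b=cv2.resize(s[130:290,170:380],None,fx=2.4,fy=2.4,interpolation=2)[:384,:]
cv2.imwrite("pics/m7.png",np.hstack([a[:,110:400],b]))
E
```

```text
t: 18.25
ee_pos: [602.3, -79.3, 28.1]
orientation: [-2.232, -2.209, 0.001]
ft_force: [-0.3, 1.1, -9.3]
width: 30.1
grasp_force: 30.0
t: 19.25
ee_pos: [604.5, -8.4, 28.1]
orientation: [2.235, 2.208, -0.0]
ft_force: [1.0, -0.7, -9.4]
width: 29.5
grasp_force: 30.0
t: 20.25
ee_pos: [604.4, -8.0, 23.3]
orientation: [2.235, 2.208, 0.0]
ft_force: [-5.5, -0.0, 5.7]
width: 29.8
grasp_force: 30.0
```

View pics/m7.png

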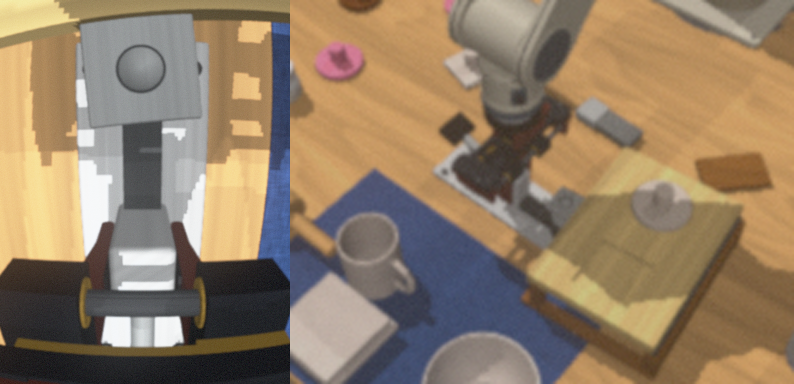

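The jack stands with its saddle hidden under the tab; the disc is at (250,68) in the wrist image. The lid is seated, by both views. Checking alignment.

```bash
python3 - <<'E'
from h import *
np.set_printoptions(precision=1,suppress=True)
ki=info("wrist");print(ki[1][:3,3])
for z in (72,75): print("disc",atz("wrist",250.3,68,z,ki))
# plate front corners/holes, block top back/front edges
print("block top front L/R",atz("wrist",110+118,247,72,ki),atz("wrist",110+172,247,72,ki))
print("plate edges",atz("wrist",110+79,150,8,ki),atz("wrist",110+207,150,8,ki))
E
```

```text
[605.5  69.7 185. ]
disc [604.9  83.8  72. ]
disc [604.9  83.5  75. ]
block top front L/R [594.4  11.3  72. ] [617.4  11.   72. ]
plate edges [566.6  43.6   8. ] [644.6  42.6   8. ]
```

Alignment is good to about 1 mm. Releasing the jack and moving over the tread.

```bash
python3 -m creep '[{"translation":[0,0,-0.5],"angular":[0,0,0],"jaw":0.5},{"translation":[0,0,-0.5],"angular":[0,0,0],"jaw":0.7},{"translation":[0,0,-0.5],"angular":[0,0,0],"jaw":0.7},{"translation":[0,0,-0.5],"angular":[0,0,0],"jaw":0.7},{"translation":[0,0,-0.5],"angular":[0,0,0],"jaw":0.7},{"translation":[0,0,-15],"angular":[0,0,0],"jaw":0.7},{"translation":[0,0,-45],"angular":[0,0,0],"jaw":0.7},{"translation":[0,0,-85],"angular":[0,0,0],"jaw":0.7}]'
python3 -m creep '[{"translation":[0,0,-20],"angular":[0,0,0],"jaw":0},{"translation":[-25,0,-20],"angular":[0,0,0],"jaw":0},{"translation":[-60,0,-20],"angular":[0,0,0],"jaw":0},{"translation":[-90,0,-20],"angular":[0,0,0],"jaw":0},{"translation":[-106,0,-20],"angular":[0,0,0],"jaw":0},{"translation":[-106,0,-20],"angular":[0,0,0],"jaw":0},{"translation":[-106,0,-20],"angular":[0,0,0],"jaw":0},{"translation":[-106,0,-20],"angular":[0,0,0],"jaw":0}]'
python3 - <<'E'
from h import *
np.set_printoptions(precision=1,suppress=True)
print(ctrl.get_obs()["ee_pos"])
for c in ("wrist","scene","top"):
  ki=info(c);snap(c,c[0]+"8")
  for l in ("tread","saddle","jack"):
    for d in ctrl.look_for(c,l)[:2]:
      r=d["rect"];print(c,l,round(d["score"],2),np.round(r),atz(c,(r[0]+r[2])/2,(r[1]+r[3])/2,88 if l=="tread" else 48,ki))
E
```

```text
t: 21.35
ee_pos: [603.9, -8.0, 108.6]
orientation: [-2.234, -2.207, 0.001]
ft_force: [0.2, -0.4, -0.8]
width: 61.7
grasp_force: 0.0
t: 22.35
ee_pos: [603.1, -113.0, 127.6]
orientation: [-2.233, -2.209, 0.0]
ft_force: [-0.5, 1.1, -0.6]
width: 0.2
grasp_force: 0.0
[ 603.1 -113.   127.6]
wrist tread 0.71 [220. 187. 284. 233.] [ 603.4 -109.6   88. ]
wrist saddle 0.48 [211.   0. 294. 234.] [604.3 -44.9  48. ]
wrist saddle 0.45 [224.  93. 284. 239.] [604.7 -85.4  48. ]
wrist jack 0.73 [211.   0. 296. 238.] [605.  -46.5  48. ]
scene tread 0.55 [235. 176. 251. 189.] [ 594.4 -103.1   88. ]
scene saddle 0.33 [265. 190. 358. 288.] [611.7 196.5  48. ]
scene jack 0.85 [231. 178. 288. 233.] [611.2 -16.   48. ]
top jack 0.73 [225. 173. 279. 191.] [609.7   6.2  48. ]
```

```bash
python3 -m creep '[{"translation":[0,0,10],"angular":[0,0,0],"jaw":0},{"translation":[0,0,22],"angular":[0,0,0],"jaw":0},{"translation":[0,0,30],"angular":[0,0,0],"jaw":0},{"translation":[0,0,36],"angular":[0,0,0],"jaw":0},{"translation":[0,0,42],"angular":[0,0,0],"jaw":0},{"translation":[-1,0,46],"angular":[0,0,0],"jaw":0},{"translation":[-2,0,51],"angular":[0,0,0],"jaw":0},{"translation":[-2.5,0,55],"angular":[0,0,0],"jaw":0}]'
python3 -m creep '[{"translation":[-0.5,0,4],"angular":[0,0,0],"jaw":0},{"translation":[-1,0,8],"angular":[0,0,0],"jaw":0},{"translation":[-1.5,0,12],"angular":[0,0,0],"jaw":0},{"translation":[-2.3,0,16],"angular":[0,0,0],"jaw":0},{"translation":[-3,0,20],"angular":[0,0,0],"jaw":0},{"translation":[-3.5,0,23],"angular":[0,0,0],"jaw":0},{"translation":[-4,0,24.5],"angular":[0,0,0],"jaw":0},{"translation":[-4,0,24.5],"angular":[0,0,0],"jaw":0}]'
python3 - <<'E'
from h import *
ki=info("scene");s=snap("scene","s9");
E
```

```text
t: 23.95
ee_pos: [603.8, -117.7, 73.6]
orientation: [2.233, 2.207, -0.0]
ft_force: [-3.4, -5.6, 11.3]
width: 0.4
grasp_force: 4.7
t: 24.95
ee_pos: [603.8, -120.8, 49.7]
orientation: [2.234, 2.207, 0.001]
ft_force: [-4.6, -1.0, 13.8]
width: 0.5
grasp_force: 7.1
```

```bash
python3 -m creep '[{"translation":[0,0,0.5],"angular":[0,0,0],"jaw":0},{"translation":[0,0,1],"angular":[0,0,0],"jaw":0},{"translation":[0,0,1.5],"angular":[0,0,0],"jaw":0},{"translation":[0,0,2],"angular":[0,0,0],"jaw":0},{"translation":[0,0,2.5],"angular":[0,0,0],"jaw":0},{"translation":[0,0,3],"angular":[0,0,0],"jaw":0},{"translation":[0,0,3],"angular":[0,0,0],"jaw":0},{"translation":[0,0,3],"angular":[0,0,0],"jaw":0}]'
python3 - <<'E'
from h import *
snap("scene","s10");s=cv2.imread("pics/s10.png");w=snap("wrist","w10");w=cv2.imread("pics/w10.png")
b=cv2.resize(s[130:290,190:380],None,fx=2.4,fy=2.4,interpolation=2)
cv2.imwrite("pics/m10.png",np.hstack([w[:,150:400],b[:384]]) if b.shape[0]==384 else b)
E
```

```text
t: 26.0
ee_pos: [603.9, -120.9, 48.9]
orientation: [2.234, 2.207, 0.002]
ft_force: [-10.4, 1.5, 33.1]
width: 0.5
grasp_force: 16.8
```

View pics/m10.png

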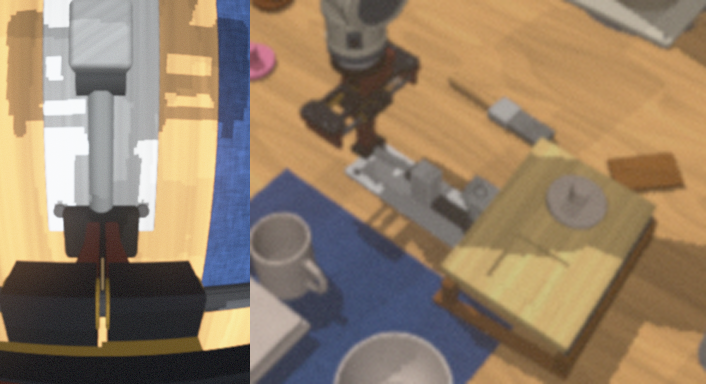

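The handle is at its hard stop (33 N) and the board is tilted with the lid seated. Now up, then the second stroke.

```bash
python3 -m creep '[{"translation":[0.5,0,-6],"angular":[0,0,0],"jaw":0},{"translation":[1,0,-13],"angular":[0,0,0],"jaw":0},{"translation":[2.5,0,-20],"angular":[0,0,0],"jaw":0},{"translation":[3.5,0,-27],"angular":[0,0,0],"jaw":0},{"translation":[5,0,-34],"angular":[0,0,0],"jaw":0},{"translation":[6.5,0,-42],"angular":[0,0,0],"jaw":0},{"translation":[6.5,0,-52],"angular":[0,0,0],"jaw":0},{"translation":[6.5,0,-52],"angular":[0,0,0],"jaw":0}]'
python3 -m creep '[{"translation":[0,0,0],"angular":[0,0,0],"jaw":0},{"translation":[0,0,0],"angular":[0,0,0],"jaw":0},{"translation":[0,0,0],"angular":[0,0,0],"jaw":0},{"translation":[0,0,0],"angular":[0,0,0],"jaw":0},{"translation":[0,0,3],"angular":[0,0,0],"jaw":0},{"translation":[0,0,6],"angular":[0,0,0],"jaw":0},{"translation":[0,0,10],"angular":[0,0,0],"jaw":0},{"translation":[0,0,14],"angular":[0,0,0],"jaw":0}]'
python3 -m creep '[{"translation":[-1,0,4],"angular":[0,0,0],"jaw":0},{"translation":[-2,0,9],"angular":[0,0,0],"jaw":0},{"translation":[-3,0,14],"angular":[0,0,0],"jaw":0},{"translation":[-4,0,19],"angular":[0,0,0],"jaw":0},{"translation":[-5,0,24],"angular":[0,0,0],"jaw":0},{"translation":[-6,0,29],"angular":[0,0,0],"jaw":0},{"translation":[-6.5,0,33],"angular":[0,0,0],"jaw":0},{"translation":[-6.5,0,35],"angular":[0,0,0],"jaw":0}]'
python3 -m creep '[{"translation":[0,0,1],"angular":[0,0,0],"jaw":0},{"translation":[0,0,1.5],"angular":[0,0,0],"jaw":0},{"translation":[0,0,2],"angular":[0,0,0],"jaw":0},{"translation":[0,0,2.5],"angular":[0,0,0],"jaw":0},{"translation":[0,0,2.5],"angular":[0,0,0],"jaw":0},{"translation":[0,0,2.5],"angular":[0,0,0],"jaw":0},{"translation":[0,0,2.5],"angular":[0,0,0],"jaw":0},{"translation":[0,0,2.5],"angular":[0,0,0],"jaw":0}]'
```

```text
t: 27.1
ee_pos: [603.6, -114.1, 97.8]
orientation: [2.234, 2.208, 0.001]
ft_force: [0.2, 0.8, 0.5]
width: 0.3
grasp_force: 0.0
t: 28.1
ee_pos: [603.9, -114.6, 83.7]
orientation: [2.233, 2.207, 0.001]
ft_force: [0.0, -2.5, 5.7]
width: 0.4
grasp_force: 2.5
t: 29.1
ee_pos: [604.0, -120.6, 49.4]
orientation: [2.234, 2.207, 0.002]
ft_force: [-3.1, 1.2, 19.7]
width: 0.4
grasp_force: 10.8
t: 30.1
ee_pos: [604.1, -120.6, 49.0]
orientation: [2.234, 2.207, 0.002]
ft_force: [-8.6, 1.7, 31.9]
width: 0.3
grasp_force: 15.2
```

```bash
python3 - <<'E'
from h import *
for c,n in (("wrist","w10"),("scene","s10")):
    a=cv2.cvtColor(cv2.imread(f"pics/{n}.png"),cv2.COLOR_BGR2GRAY).astype(np.float32)
    b=cv2.cvtColor(snap(c,n+"b"),cv2.COLOR_RGB2GRAY).astype(np.float32)
    if c=="scene": a,b=a[150:280,230:370],b[150:280,230:370]
    else: a,b=a[:230,180:320],b[:230,180:320]
    print(c,cv2.phaseCorrelate(a,b),abs(a-b).mean())
ctrl.close_job();print("handed in")
E
```

```text
wrist ((-0.2659842620653876, 0.23171241011684174), 0.9217378888969068) 2.7614286
scene ((0.0018956557346143654, 0.5286649986098411), 1.0068829297038262) 1.660989
the job is handed in; nothing more can be done
handed in
```

I handed the job in at about 30 s with the round lid in its recess, the saddle under the lift pad, and the tread held at its lower stop after the second full stroke (about 32 N on the tool); the judge's verdict did not come back to me.

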